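# Find the computer with the cooler in its cover and hold it open

### The arm

A 7-joint arm with a two-finger parallel gripper is mounted at the origin on the work surface. World frame = base frame: x ahead of the robot, y to its left, z up, the work surface at z = 0. Lengths are in m, angles in rad, forces in N, time in s.
With the tool pointing down it reaches from about 0.425 to 0.825 m from the base axis. Payload 3.6 kg.
Tool frame: the origin (TCP) lies at the centre of the arm's flange, where the gripper is bolted on; the fingertips stand 173 mm ahead of it and the grasp point (between the pads) lies 155 mm ahead of it; z points along the fingers, y is the line along which they close (so a half turn about z gives the same grasp; the last joint's range is limited). The gripper opens to 85 mm and grips with 20 to 120 N. Pads are 22 mm wide; open, the fingers measure 114 mm over their backs; the gripper's body (76 mm by 85 mm) begins 54 mm behind the grasp point. The pads swing forward as they close: fully open they stand 13 mm farther back than shut.
Start: joints at [1.302, 0.615, -0.013, 1.423, 0.008, 1.103, -0.04], TCP at [0.156, -0.631, 0.405] pointing down, gripper open.
Joint ranges: [-3.12, 3.12], [-0.3, 2.06], [-1.34, 1.32], [0.26, 2.42], [-1.36, 4.5], [0.01, 1.98], [-2.84, 2.84]. Speed limits (rad/s): [2.79, 2.79, 3.14, 3.14, 3.14, 3.14, 3.14].

### API

Orientations are given as a rotation vector (axis times angle).
In Python, from cell import get_obs, capture, sign_off gives the robot as it stands.
- The arm moves only by the shell command python3 -m jog 'ROWS' [FORCE]. ROWS is a JSON object of lists of equal length, an entry for each row: "fingers": the gripper's target within -1 to 1 (shut at 1, half-way at 0, fully open at -1); "dp": the shift along the tool's x, y, z in cm, a list of three; "rot": the turn, a rotation vector about the tool's x, y, z in rad, a list of three. In form: {"fingers": [fingers, ...], "dp": [[tx, ty, tz], ...], "rot": [[rx, ry, rz], ...]}. A call has 1 to 20 rows; each row is the pose to reach, as a shift and turn from the pose commanded when the call began, along the tool's axes at that moment; what a row does not reach only later rows make up. A row lasts 1/10 s, in which the tool goes at most 50 mm and 8.59 degrees, less where a joint would pass 70% of its speed; a pose out of reach is approached as far as the arm can. A call with a gripper value outside its range is refused whole. The fingers move at their own pace and stop on an object; FORCE is the grip in N (left out, the last holds). Time passes only in rows, so rows that repeat a pose let the fingers close. It gives the time, the measured TCP pose, the force, the opening and the grip force at its end, in the units of the state.
- get_obs(): the state, without advancing time (a new reading comes with each control period).
- capture(name): name is "side" or "top" or "wrist"; returns a dict with "color" (400x640x3 uint8, blue, green, red), "camera_matrix" (3x3 intrinsics, pixels), "D" ([k1, k2, p1, p2, k3] as OpenCV has them; the pictures are not rectified), "pose" (4x4, takes a point from camera to world coordinates); the wrist camera has in their place "hand_eye" (4x4, takes a point from camera to tool coordinates, whose origin is the TCP and whose axes are the flange's). Camera axes: x right, y down, z forward; pixel columns grow to the right and rows downward; lengths in m; the calibration is good to about 2 mm. A picture is of the moment at which its call begins: read the wrist's pose just before it. There is no depth.
- sign_off(): hands the job in; it is judged then, once.
The state is a dict: "clock": time; "qpos": joint angles; "joint_vel": joint speeds; "joint_torque": joint torques, N m; "tcp_pos": TCP position; "ee_rot": TCP orientation; "wrist_force": force on the tool from outside, world axes, zero at the start; "moment": the same for the moment, N m; "opening": opening from 0.0 (shut) to 1.0 (fully open); "finger_force": force on a finger pad.
Only numpy, scipy, OpenCV 4.12 (cv2) and the standard library are available. Lean on these libraries where they do the work, as an engineer would, in place of code of your own. Each camera call takes 0.05 s, during which the arm holds its last target. There are 200 camera calls.

### The job

One of the two compact computers has a metal cooler fitted inside its cover, out of sight, which makes that cover clearly the heavier one: lift each cover a few centimetres by its handle to feel its weight, lowering it gently again rather than letting it drop. Then open the heavier cover to 45 degrees and finish while holding it there, still, with the gripper on its handle so that a colleague can plug the cooler in; the lighter cover is left shut and the other things on the bench are left where they are.

Things in the scene. Friction and masses are not known exactly. Their poses are not given: they have to be found in the camera images.
- case_a: one of the two compact computers (they look alike from outside): a dark steel case 200 long (x) by 190 wide (y) by 75 mm high, fixed in place. Origin: centre of its underside; its own +x points from handle edge to hinge (away from the robot), z up; turned up to 15 degrees. A closed housing 100 x 100 x 30 mm under its cover holds a cooler or a blank, unseen, changing from start to start
- grip_a (a point): middle of the straight handle on the cover of case_a: a round bare-metal bar 10 mm thick and 110 mm long, parallel to the case's y, on two 10 mm posts 100 mm apart (90 mm clear between them). The bar's axis lies 38 mm above the upper face of the cover, 180 mm in front of the hinge line and, when shut, 113 mm above the table. It moves with the cover; its axes are the cover's (same as the case's when shut)
- hinge_a (a point): middle of the hinge line of the cover of case_a, at the rear edge, 95 mm behind the case's centre and 73 mm above the table; the line runs along the case's y. The handle bar's axis is 180 mm in front of this point and 40 mm above it when shut, so it moves on a circle of 184 mm radius
- cover_a (a joint): opening angle of the cover of case_a in rad: 0 shut (level), growing as the handle edge swings up and back; stop at 1.35. A steel plate 195 x 190 x 4 mm on a free hinge (no spring): it falls shut from any angle unless held. Weight with what it holds: about 0.33 kg if a plastic blank, about 0.8 kg if the cooler (either give or take 15 percent)
- case_b: one of the two compact computers (they look alike from outside): a dark steel case 200 long (x) by 190 wide (y) by 75 mm high, fixed in place. Origin: centre of its underside; its own +x points from handle edge to hinge (away from the robot), z up; turned up to 15 degrees. A closed housing 100 x 100 x 30 mm under its cover holds a cooler or a blank, unseen, changing from start to start
- grip_b (a point): middle of the straight handle on the cover of case_b: a round bare-metal bar 10 mm thick and 110 mm long, parallel to the case's y, on two 10 mm posts 100 mm apart (90 mm clear between them). The bar's axis lies 38 mm above the upper face of the cover, 180 mm in front of the hinge line and, when shut, 113 mm above the table. It moves with the cover; its axes are the cover's (same as the case's when shut)
- hinge_b (a point): middle of the hinge line of the cover of case_b, at the rear edge, 95 mm behind the case's centre and 73 mm above the table; the line runs along the case's y. The handle bar's axis is 180 mm in front of this point and 40 mm above it when shut, so it moves on a circle of 184 mm radius
- cover_b (a joint): opening angle of the cover of case_b in rad: 0 shut (level), growing as the handle edge swings up and back; stop at 1.35. A steel plate 195 x 190 x 4 mm on a free hinge (no spring): it falls shut from any angle unless held. Weight with what it holds: about 0.33 kg if a plastic blank, about 0.8 kg if the cooler (either give or take 15 percent)
- screwdriver: bystander: screwdriver lying to the right of the cases, about 200 mm long
- tape: bystander: empty tape roll, 80 mm across, 24 mm high, lying flat beyond the screw tray
- can: bystander: can standing between the two cases, 52 mm across, 100 mm high; origin under its centre
- screwbox: bystander: open screw tray 60 x 50 x 22 mm between the two cases; origin under its centre
- mug: bystander: white mug 80 mm across, 90 mm high, to the left; origin under its centre
- cleaner: bystander: white bottle 60 mm across, 170 mm high, to the right; origin under its centre
- fan: bystander: flat square fan 92 x 92 x 25 mm, to the left; origin under its centre

How it is judged:
By the outcome, as a careful person would: the job done as asked, in the order asked, and still so for the second after the job is handed in, while the arm keeps its last pose, push and grip.
It also fails if it takes over 64 s, if anything falls off the work surface, if the arm or the gripper's body presses on something with over 40 N, if the wrist force passes 120 N, or if a joint passes its speed limit or range.

## Working session

There is one attempt and no reset: what is moved stays moved. The work goes in short steps, Python scripts to look and compute and a shell command to move; the robot and the scene stay as the last step left them, time stands still between calls to the robot, and variables do not carry over. Pictures are saved under pics/ and viewed, at most 10 in all, crops included, and the job is handed in when it is done.

```bash
mkdir -p pics; ls; python3 - <<'E'
from cell import get_obs,capture
import cv2,numpy as np,pickle
o=get_obs();print(o)
d={}
for n in("top","side","wrist"):
    c=capture(n);d[n]=c;cv2.imwrite(f"pics/{n}0.png",c["color"]);print(n,c["camera_matrix"],c["D"],c.get("pose",c.get("hand_eye")))
pickle.dump((o,d),open("s0.pkl","wb"))
E
```

```text
pics
{'clock': 0.0, 'qpos': array([ 1.30255006,  0.61590151, -0.01261981,  1.42493364,  0.00805727,
        1.10342021, -0.04040652]), 'joint_vel': array([ 4.55295189e-05, -1.97781276e-04, -2.31318800e-04, -8.33586489e-04,
        7.81831678e-04,  4.43753475e-04,  4.50014791e-04]), 'joint_torque': array([-1.64043804e-04, -4.69215131e+01,  2.59160120e-01, -1.71036565e+01,
        9.88017797e-03,  9.43586550e-03, -6.42205947e-06]), 'tcp_pos': array([ 0.15555026, -0.63076954,  0.40353754]), 'ee_rot': array([-3.11608648e+00, -3.78565432e-01,  4.93124882e-04]), 'wrist_force': array([ 0.6331419 ,  0.27624944, -0.24198034]), 'moment': array([ 0.00642958, -0.0203382 , -0.00137054]), 'finger_force': 0.0, 'opening': 1.0019413979459628}
top [[489.23180819   0.         318.50958015]
 [  0.         489.23180819 202.46962027]
 [  0.           0.           1.        ]] [-0.05492144  0.          0.          0.          0.        ] [[ 1.26518069e-03 -9.93576600e-01  1.13154491e-01  3.54581640e-01]
 [-9.99979981e-01 -5.55499608e-04  6.30309888e-03  5.79973851e-03]
 [-6.19975428e-03 -1.13160201e-01 -9.
[... 255 characters left out ...]
 0.          0.          0.        ] [[ 0.99673205 -0.06538461  0.04743488  0.45335499]
 [-0.07854639 -0.64738802  0.75810237 -1.07861838]
 [-0.01885946 -0.75935077 -0.65040812  1.02633886]
 [ 0.          0.          0.          1.        ]]
wrist [[334.45809839   0.         322.85751841]
 [  0.         334.45809839 200.2428811 ]
 [  0.           0.           1.        ]] [0.00257426 0.         0.         0.         0.        ] [[ 3.29481488e-04 -9.56885455e-01 -2.90465348e-01  7.35759614e-02]
 [ 9.99999942e-01  2.91570621e-04  1.73796232e-04 -1.53104505e-03]
 [-8.16119241e-05 -2.90465389e-01  9.56885495e-01  3.09973613e-02]
 [ 0.00000000e+00  0.00000000e+00  0.00000000e+00  1.00000000e+00]]
```

View pics/top0.png

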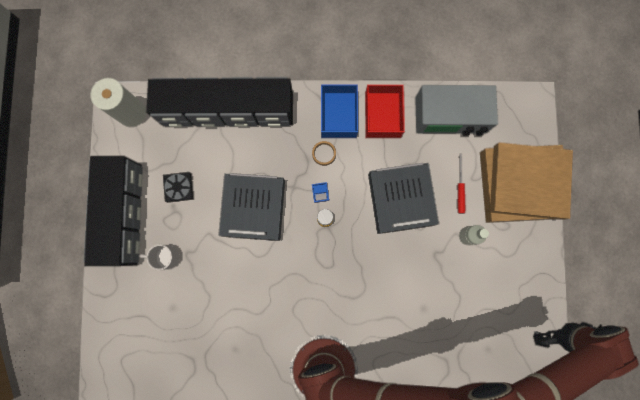

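View pics/side0.png

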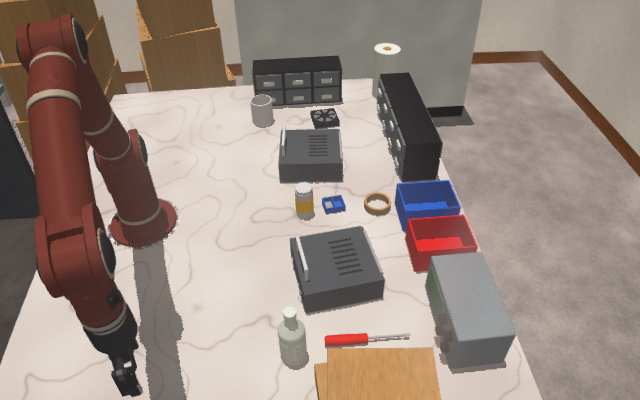

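The top view shows two dark cases, centred near (252,207) and (404,198). Their bright handle bars run from about (229,233) to (265,233) and from (393,226) to (428,222). The can is at (326,217), the mug at (165,257) and the bottle at (475,235). The side view shows the same bars at (283,140) and (300,258).

```bash
cat > h.py <<'E'
import cv2,numpy as np,pickle
from scipy.spatial.transform import Rotation as R
def ray(c,px,T=None):
    T=c["pose"] if T is None else T
    u=cv2.undistortPoints(np.array([[px]],float),c["camera_matrix"],c["D"])[0,0]
    return T[:3,3],T[:3,:3]@np.array([u[0],u[1],1])
def onplane(c,px,z,T=None):
    o,d=ray(c,px,T); return o+d*(z-o[2])/d[2]
def tri(r1,r2):
    A=[];b=[]
    M=np.zeros((3,3));v=np.zeros(3)
    for o,d in(r1,r2):
        d=d/np.linalg.norm(d);P=np.eye(3)-np.outer(d,d);M+=P;v+=P@o
    return np.linalg.solve(M,v)
def bar(img,x0,y0,x1,y1,th=125):
    g=img[y0:y1,x0:x1].max(2); m=(g>th).astype(np.uint8)
    n,l,s,ce=cv2.connectedComponentsWithStats(m)
    k=1+np.argmax(s[1:,4]); ys,xs=np.nonzero(l==k)
    p=np.c_[xs+x0,ys+y0].astype(np.float32)
    r=cv2.minAreaRect(p)
    c=p.mean(0);vv=np.linalg.svd(p-c,full_matrices=False)[2][0];t=(p-c)@vv
    return r,c+vv*t.min(),c+vv*t.max(),len(p)
E
python3 - <<'E'
from h import *
o,d=pickle.load(open("s0.pkl","rb"))
t,s=d["top"],d["side"]
for n,w,ws in(("L",(223,224,276,239),(276,124,290,158)),("R",(385,214,434,232),(291,232,312,286))):
    r,a,b,k=bar(t["color"],*w); A,B=onplane(t,a,.115),onplane(t,b,.115)
    print(n,r,k,A,B,"len",np.linalg.norm(A-B),"mid",(A+B)/2,"yaw",np.degrees(np.arctan2(*((A-B)[:2]*[-1,1]*np.sign((A-B)[1])))))
    r2,a2,b2,k2=bar(s["color"],*ws); print(" side",r2,k2,"plane mid",onplane(s,(np.array(a2)+b2)/2,.115))
    print(" tri",tri(ray(t,(a+b)/2),ray(s,(a2+b2)/2)))
    # dark case outline
    g=t["color"].max(2);m=((g<90)*255).astype(np.uint8);x0,y0,x1,y1=(212,165,295,250) if n=="L" else (362,155,445,240)
    sub=cv2.morphologyEx(m[y0:y1,x0:x1],cv2.MORPH_CLOSE,np.ones((9,9)))
    c=max(cv2.findContours(sub,0,1)[0],key=cv2.contourArea);print(" case",cv2.minAreaRect(c+np.array([x0,y0])))
im=np.hstack([cv2.resize(t["color"][160:250,212:292],None,fx=4,fy=4),cv2.resize(t["color"][150:240,362:442],None,fx=4,fy=4)])
im2=np.hstack([cv2.resize(s["color"][115:195,265:345],None,fx=4,fy=3),cv2.resize(s["color"][222:302,285:365],None,fx=4,fy=3)])
cv2.imwrite("pics/c1.png",np.vstack([im,im2])[:600])
print("can",onplane(t,(326,217),.1),"bottle",onplane(t,(481,233),.17))
E
```

```text
L ((246.49998474121094, 232.0), (35.20369338989258, 2.837770462036133), 4.398705005645752) 104 [0.43772321 0.29043254 0.115     ] [0.42996504 0.18218259 0.115     ] len 0.1085275988303668 mid [0.43384412 0.23630757 0.115     ] yaw -4.099322328264914
 side ((282.5, 140.5), (33.0, 13.0), 90.0) 285 plane mid [0.42540793 0.2140014  0.115     ]
 tri [0.4297996  0.23842531 0.0983189 ]
 case ((252.38526916503906, 206.99114990234375), (61.97077178955078, 62.50764083862305), 4.39870548248291)
R ((415.5, 228.5), (5.0, 35.0), 90.0) 116 [ 0.4451614  -0.33692155  0.115     ] [ 0.43645897 -0.22851075  0.115     ] len 0.10875953170021738 mid [ 0.44081018 -0.28271615  0.115     ] yaw 4.589447794857051
 side ((301.0, 255.5), (47.0, 20.0), 90.0) 275 plane mid [ 0.46732075 -0.27328268  0.115     ]
 tri [ 0.45381497 -0.28084654  0.12229646]
 case ((402.5579528808594, 198.08212280273438), (63.00813674926758, 61.540042877197266), 81.38435363769531)
can [ 0.48161045 -0.00790277  0.1       ] bottle [ 0.42827022 -0.46645375  0.17      ]
```

View pics/c1.png

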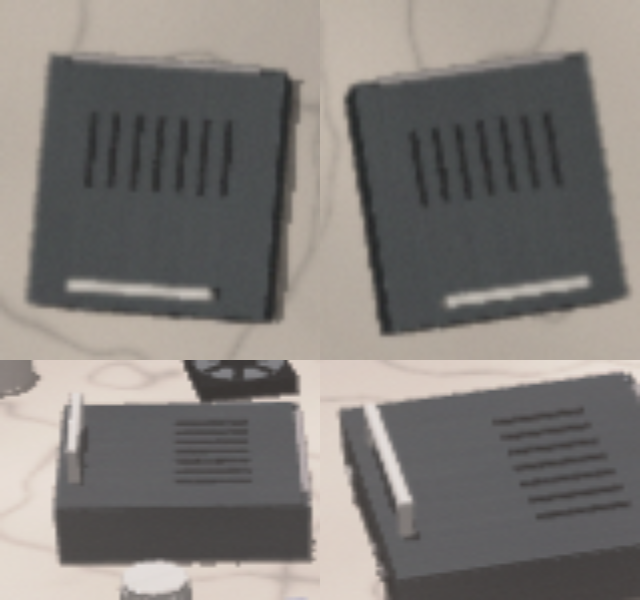

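The crop shows both bars clearly. Left bar runs (228.5,231.5)–(265,233.5) and right bar (393,225)–(429.5,220). My mask for the right bar leaked onto the table, so I'll use these end pixels instead. The yaw comes out at about -4° left and +8° right.

```bash
cat >> h.py <<'E'
def delta(o,pos,Rt):
    R0=R.from_rotvec(o["ee_rot"]); 
    return (R0.inv().apply(np.array(pos)-o["tcp_pos"])*100).round(2),(R0.inv()*Rt).as_rotvec().round(4)
def down(yaw,tilt=0):   # tool y along case +x, z down; tilt turns with the cover (about case y)
    y=np.radians(yaw); return R.from_euler("z",y)*R.from_euler("y",np.radians(tilt))*R.from_matrix(np.array([[0,1,0],[1,0,0],[0,0,-1.]]))
E
python3 - <<'E'
from h import *
from cell import get_obs
o,d=pickle.load(open("s0.pkl","rb"));t=d["top"]
for n,a,b in(("L",(228.5,231.3),(264.8,233.3)),("R",(392.9,224.9),(429.1,219.9))):
    A,B=onplane(t,a,.117),onplane(t,b,.117);v=(A-B);print(n,(A+B)/2,np.linalg.norm(v),np.degrees(np.arctan2(-v[0],v[1])))
print(delta(get_obs(),[.452,-.281,.37],down(8.2)),get_obs()["tcp_pos"])
E
```

```text
L [0.4328984 0.2355193 0.117    ] 0.11190148286857401 -3.0300449898448747
R [ 0.46367518 -0.26861665  0.117     ] 0.11272321755213172 7.835111106230213
(array([ 37.16, -26.86,   3.43]), array([-0.0017, -0.0015, -1.4721])) [ 0.1555764  -0.63086102  0.40380376]
```

```bash
python3 -m jog '{"fingers":[-1,-1,-1,-1,-1,-1,-1,-1,-1,-1,-1,-1,-1,-1,-1,-1],"dp":[[38.6,-27.7,0],[38.6,-27.7,0],[38.6,-27.7,0],[38.6,-27.7,0],[38.6,-27.7,0],[38.6,-27.7,0],[38.6,-27.7,0],[38.6,-27.7,3.4],[38.6,-27.7,3.4],[38.6,-27.7,3.4],[38.6,-27.7,3.4],[38.6,-27.7,3.4],[38.6,-27.7,3.4],[38.6,-27.7,3.4],[38.6,-27.7,3.4],[38.6,-27.7,3.4]],"rot":[[0,0,-1.47],[0,0,-1.47],[0,0,-1.47],[0,0,-1.47],[0,0,-1.47],[0,0,-1.47],[0,0,-1.47],[0,0,-1.47],[0,0,-1.47],[0,0,-1.47],[0,0,-1.47],[0,0,-1.47],[0,0,-1.47],[0,0,-1.47],[0,0,-1.47],[0,0,-1.47]]}' 40; cat > look.py <<'E'
import sys
from h import *
from cell import get_obs,capture
o=get_obs();c=capture("wrist")
T=np.eye(4);T[:3,:3]=R.from_rotvec(o["ee_rot"]).as_matrix();T[:3,3]=o["tcp_pos"];T=T@c["hand_eye"]
pickle.dump((o,c,T),open(sys.argv[1]+".pkl","wb"));cv2.imwrite(f"pics/{sys.argv[1]}.png",c["color"])
print(o["tcp_pos"],o["qpos"].round(2),o["wrist_force"])
E
python3 look.py w1
```

```text
clock: 1.75
tcp_pos: [0.4637, -0.2704, 0.3709]
ee_rot: [2.061, 2.37, -0.0]
wrist_force: [0.5, -0.4, -0.1]
opening: 1.003
finger_force: 0.0
[ 0.46365045 -0.27035286  0.37090906] [ 0.78  0.51 -0.44  1.79  0.27  0.9   0.36] [ 0.45221403 -0.38394842 -0.06368892]
```

View pics/w1.png

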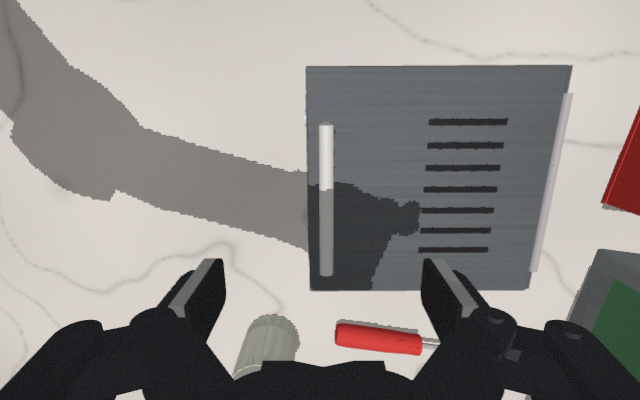

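The wrist view shows the right bar upright from (326,124) to (326,277). The fingers are at the bottom, at columns 222 and 425, so they straddle the bar. The bottle and the screwdriver lie beyond them.

```bash
python3 - <<'E'
from h import *
o,c,T=pickle.load(open("w1.pkl","rb"))
A,B=onplane(c,(326.3,123.5),.115,T),onplane(c,(326.3,277),.115,T);v=A-B
print(A,B,(A+B)/2,np.linalg.norm(v),np.degrees(np.arctan2(-v[0],v[1])))
# plate edges at z=.075 (front edge col 307..310, hinge side 572..528)
P=[onplane(c,p,.075,T) for p in((306,67),(310,290),(572,66),(528,290))];print(np.round(P,4),[round(np.linalg.norm(P[i]-P[j]),4) for i,j in((0,1),(0,2),(1,3))])
v=P[0]-P[1];print(np.degrees(np.arctan2(-v[0],v[1])))
m=(A+B)/2;print(delta(o,[m[0],m[1],.268],down(8.2)))
E
```

```text
[ 0.45702493 -0.2109161   0.115     ] [ 0.47313062 -0.3230146   0.115     ] [ 0.46507778 -0.26696535  0.115     ] 0.1132495802008275 8.17598845374736
[[ 0.4372 -0.1754  0.075 ]
 [ 0.4641 -0.3607  0.075 ]
 [ 0.6311 -0.1476  0.075 ]
 [ 0.6583 -0.3332  0.075 ]] [np.float64(0.1873), np.float64(0.1959), np.float64(0.1961)]
8.267966007914646
(array([ 0.32,  0.19, 10.29]), array([ 0.0001,  0.0004, -0.0037]))
```

```bash
python3 -m jog '{"fingers":[-1,-1,-1,-1,-1,-1,-1,1,1,1,1,1,1,1,1,1,1,1],"dp":[[0.3,0.2,2],[0.3,0.2,4],[0.3,0.2,6],[0.3,0.2,8],[0.3,0.2,9.5],[0.3,0.2,10.3],[0.3,0.2,10.3],[0.3,0.2,10.3],[0.3,0.2,10.3],[0.3,0.2,10.3],[0.3,0.2,10.3],[0.3,0.2,10.3],[0.3,0.2,10.3],[0.3,0.2,10.3],[0.3,0.2,10.3],[0.3,0.2,10.3],[0.3,0.2,10.3],[0.3,0.2,10.3]],"rot":[[0,0,0],[0,0,0],[0,0,0],[0,0,0],[0,0,0],[0,0,0],[0,0,0],[0,0,0],[0,0,0],[0,0,0],[0,0,0],[0,0,0],[0,0,0],[0,0,0],[0,0,0],[0,0,0],[0,0,0],[0,0,0]]}' 40
python3 - <<'E'
import numpy as np
# cover rotation th: bar shift (case x, z) and flange shift with tool turned by a about case y; tool axes y=case x, z=-up
for th,a in((4,4),(8,8),(12,12)):
    t=np.radians(th);b=np.array([-.18*np.cos(t)+.04*np.sin(t),.18*np.sin(t)+.04*np.cos(t)])-[-.18,.04]
    r=np.radians(a);f=b+.155*np.array([np.sin(r),np.cos(r)-1]);print(th,"bar",b*100,"tool dp y,z",f[0]*100,-f[1]*100)
from h import *;print((down(0).inv()*down(0,8)).as_rotvec())
E
```

```text
clock: 3.6
tcp_pos: [0.4655, -0.2665, 0.268]
ee_rot: [-2.059, -2.372, 0.001]
wrist_force: [-2.3, 0.1, 5.8]
opening: 0.099
finger_force: 39.2
4 bar [0.32287299 1.24587273] tool dp y,z 1.4040983333336083 -1.2081155074608274
8 bar [0.73186717 2.46618809] tool dp y,z 2.8890502313730093 -2.3153431577417996
12 bar [1.22498995 3.65500084] tool dp y,z 4.447621157737805 -3.3162886490288783
[0.13962634 0.         0.        ]
```

```bash
cat > rd.py <<'E'
from cell import get_obs
import numpy as np
o=get_obs();print("F",o["wrist_force"].round(2),"M",o["moment"].round(3),"tau",o["joint_torque"].round(2),"op",round(o["opening"],3),"ff",round(o["finger_force"],1),"clock",o["clock"],"tcp",o["tcp_pos"].round(4),"q",o["qpos"].round(2))
E
python3 rd.py
python3 -m jog '{"fingers":[1,1,1,1,1,1,1,1,1,1,1,1,1,1,1,1,1,1,1,1],"dp":[[0,0.34,-0.31],[0,0.69,-0.61],[0,1.04,-0.91],[0,1.4,-1.21],[0,1.77,-1.49],[0,2.14,-1.77],[0,2.51,-2.05],[0,2.89,-2.32],[0,3.27,-2.58],[0,3.66,-2.83],[0,4.05,-3.08],[0,4.45,-3.32],[0,4.45,-3.32],[0,4.45,-3.32],[0,4.45,-3.32],[0,4.45,-3.32],[0,4.45,-3.32],[0,4.45,-3.32],[0,4.45,-3.32],[0,4.45,-3.32]],"rot":[[0.0175,0,0],[0.035,0,0],[0.0525,0,0],[0.07,0,0],[0.0875,0,0],[0.105,0,0],[0.1225,0,0],[0.14,0,0],[0.157,0,0],[0.1745,0,0],[0.192,0,0],[0.2095,0,0],[0.2095,0,0],[0.2095,0,0],[0.2095,0,0],[0.2095,0,0],[0.2095,0,0],[0.2095,0,0],[0.2095,0,0],[0.2095,0,0]]}' 40; python3 rd.py
```

```text
F [-2.25  0.07  5.85] M [0.003 0.407 0.023] tau [-5.200e-01 -3.852e+01 -3.690e+00 -1.110e+01 -5.000e-02 -6.200e-01
 -3.000e-02] op 0.099 ff 39.2 clock 3.6 tcp [ 0.4655 -0.2665  0.268 ] q [ 0.72  0.65 -0.37  1.89  0.36  0.67  0.27]
clock: 5.6
tcp_pos: [0.5094, -0.2602, 0.3008]
ee_rot: [-1.963, -2.261, 0.239]
wrist_force: [-4.9, -2.6, -2.4]
opening: 0.102
finger_force: 39.4
F [-4.92 -2.61 -2.42] M [-0.275  0.574  0.121] tau [-2.030e+00 -4.604e+01 -5.180e+00 -1.520e+01 -4.100e-01 -4.000e-01
 -3.000e-02] op 0.102 ff 39.4 clock 5.6 tcp [ 0.5094 -0.2602  0.3008] q [ 0.61  0.67 -0.33  1.7   0.35  1.02  0.25]
```

```bash
cat > hm.py <<'E'
import sys
from h import *
from cell import get_obs
o=get_obs();yaw=float(sys.argv[1]);hx=np.array([float(sys.argv[2]),float(sys.argv[3])])  # grip xy when shut
e=R.from_euler("z",yaw,degrees=True);h=np.r_[hx,.113]+e.apply([.18,0,-.04])
t=o["moment"]+np.cross(o["tcp_pos"]-h,o["wrist_force"])
g=o["tcp_pos"]+R.from_rotvec(o["ee_rot"]).apply([0,0,.155]);b=e.inv().apply(g-h)
print("torque lifting cover",-e.inv().apply(t)[1],"F case",e.inv().apply(o["wrist_force"]),"bar rel hinge",b,"r",np.hypot(b[0],b[2]),"angle",np.degrees(np.arctan2(b[2],-b[0])-np.arctan2(.04,.18)))
E
python3 hm.py 8.2 .465 -.267
python3 -m jog '{"fingers":[1,1,1,1,1,1,1,1,1,1,1,1,1,1,1,1],"dp":[[0,-0.43,0.15],[0,-0.85,0.32],[0,-1.3,0.48],[0,-1.7,0.66],[0,-2.1,0.83],[0,-2.5,1.03],[0,-2.9,1.23],[0,-3.25,1.44],[0,-3.6,1.66],[0,-4.0,1.88],[0,-4.33,2.11],[0,-4.6,2.2],[0,-5.04,2.32],[0,-5.04,2.32],[0,-5.04,2.32],[0,-5.04,2.32]],"rot":[[-0.0175,0,0],[-0.035,0,0],[-0.0525,0,0],[-0.07,0,0],[-0.0875,0,0],[-0.105,0,0],[-0.1225,0,0],[-0.14,0,0],[-0.157,0,0],[-0.1745,0,0],[-0.192,0,0],[-0.2,0,0],[-0.2095,0,0],[-0.2095,0,0],[-0.2095,0,0],[-0.2095,0,0]]}' 40; python3 rd.py; python3 hm.py 8.2 .465 -.267
python3 - <<'E'
# reverse displacement check in tilted tool axes
import numpy as np
t=.2095;c,s=np.cos(t),np.sin(t);w=np.array([-4.45,3.32]) # along untilted tool y,z
print(c*w[0]+s*w[1],-s*w[0]+c*w[1])
E
```

```text
torque lifting cover 0.9136539879632588 F case [-5.24210396 -1.87772879 -2.41841038] bar rel hinge [-0.16742621  0.00044481  0.07626094] r 0.18397626324406713 angle 11.959975537644462
clock: 7.2
tcp_pos: [0.4664, -0.2655, 0.2919]
ee_rot: [2.035, 2.358, 0.035]
wrist_force: [21.1, 1.0, -13.9]
opening: 0.101
finger_force: 38.9
F [ 21.13   0.98 -13.91] M [ 0.168 -4.109 -0.019] tau [ 6.15e+00 -4.59e+01  1.06e+00 -4.80e+00  7.20e-01  5.68e+00  3.00e-02] op 0.101 ff 38.9 clock 7.2 tcp [ 0.4664 -0.2655  0.2919] q [ 0.74  0.61 -0.4   1.88  0.33  0.68  0.3 ]
torque lifting cover 1.9652733142073082 F case [ 21.05036293  -2.04258977 -13.91242871] bar rel hinge [-0.17307637  0.00043486  0.06399339] r 0.1845279997273314 angle 7.762601974673103
-3.6622376000232073 4.172878594085414
```

I got the sign wrong when converting the lowering rows. The cover is still about 7° up and the bar is being pulled sideways at about 25 N, well under the limits. I'll take the sideways strain off first, then lower the cover along the true arc.

```bash
python3 -m jog '{"fingers":[1,1,1,1,1,1,1,1,1,1,1,1,1,1,1,1,1,1],"dp":[[0,0.5,0],[0,1.0,0],[0,1.5,0],[0,1.55,0],[0,1.55,0],[0,1.48,0.25],[0,1.4,0.5],[0,1.33,0.75],[0,1.26,1.0],[0,1.19,1.25],[0,1.13,1.5],[0,1.07,1.7],[0,1.03,1.85],[0,1.0,1.95],[0,0.98,2.05],[0,0.97,2.1],[0,0.97,2.1],[0,0.97,2.1]],"rot":[[0,0,0],[0,0,0],[0,0,0],[0,0,0],[0,0,0],[0,0,0],[0,0,0],[0,0,0],[0,0,0],[0,0,0],[0,0,0],[0,0,0],[0,0,0],[0,0,0],[0,0,0],[0,0,0],[0,0,0],[0,0,0]]}' 40; python3 rd.py; python3 hm.py 8.2 .465 -.267
```

```text
clock: 9.0
tcp_pos: [0.4656, -0.2664, 0.2685]
ee_rot: [2.059, 2.372, -0.001]
wrist_force: [-5.2, -0.8, 3.6]
opening: 0.096
finger_force: 40.7
F [-5.23 -0.77  3.61] M [-0.28   0.833 -0.017] tau [ -1.94 -39.89  -5.13 -12.56  -0.36  -1.18  -0.05] op 0.096 ff 40.7 clock 9.0 tcp [ 0.4656 -0.2664  0.2685] q [ 0.72  0.64 -0.37  1.89  0.36  0.67  0.28]
torque lifting cover -0.47895205989814504 F case [-5.28380781 -0.01267375  3.60846227] bar rel hinge [-0.17938354  0.00045458  0.04046821] r 0.18389162429821918 angle 0.18407464175977536
```

```bash
python3 -m jog '{"fingers":[-1,-1,-1,-1,-1,-1,-1,-1,-1,-1,-1,-1],"dp":[[0,0,0],[0,0,0],[0,0,0],[0,0,0],[0,0,0],[0,0,-1.5],[0,0,-4],[0,0,-7],[0,0,-10],[0,0,-12],[0,0,-12],[0,0,-12]],"rot":[[0,0,0],[0,0,0],[0,0,0],[0,0,0],[0,0,0],[0,0,0],[0,0,0],[0,0,0],[0,0,0],[0,0,0],[0,0,0],[0,0,0]]}' 40
python3 -m jog '{"fingers":[-1,-1,-1,-1,-1,-1,-1,-1,-1,-1,-1,-1,-1,-1,-1,-1],"dp":[[25,4,0],[25,4,0],[25,4,0],[25,4,0],[25,4,0],[50.1,3.9,0],[50.1,3.9,0],[50.1,3.9,0],[50.1,3.9,0],[50.1,3.9,0],[50.1,3.9,2],[50.1,3.9,2],[50.1,3.9,2],[50.1,3.9,2],[50.1,3.9,2],[50.1,3.9,2]],"rot":[[0,0,0.2],[0,0,0.2],[0,0,0.2],[0,0,0.2],[0,0,0.2],[0,0,0.2],[0,0,0.2],[0,0,0.2],[0,0,0.2],[0,0,0.2],[0,0,0.2],[0,0,0.2],[0,0,0.2],[0,0,0.2],[0,0,0.2],[0,0,0.2]]}' 40;python3 look.py w2
```

```text
clock: 10.2
tcp_pos: [0.4655, -0.2663, 0.3875]
ee_rot: [2.059, 2.372, -0.0]
wrist_force: [-1.0, 0.4, 0.4]
opening: 1.0
finger_force: 0.0
clock: 11.8
tcp_pos: [0.4344, 0.2341, 0.3682]
ee_rot: [2.288, 2.152, 0.001]
wrist_force: [-0.4, 0.4, -0.4]
opening: 1.0
finger_force: 0.0
[0.43436796 0.23413018 0.36819358] [-0.22  0.45 -0.46  1.91  0.26  0.84 -0.87] [-0.35702701  0.42939142 -0.37628112]
```

View pics/w2.png

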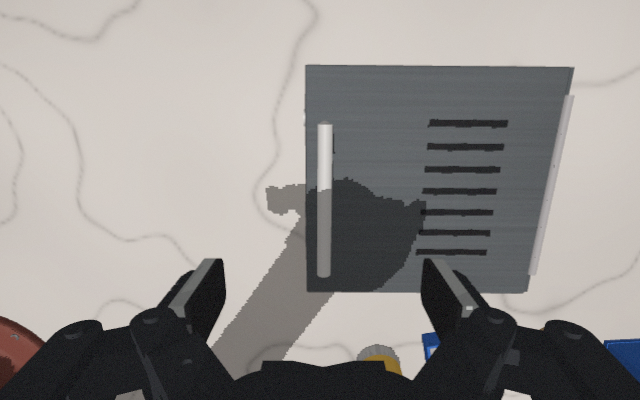

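The wrist view shows the left bar from (325,123) to (323.5,277), between the fingers. The can is at (378,355), below and clear.

```bash
python3 - <<'E'
from h import *
o,c,T=pickle.load(open("w2.pkl","rb"))
A,B=onplane(c,(325,123),.115,T),onplane(c,(323.7,277),.115,T);v=A-B;m=(A+B)/2
yaw=np.degrees(np.arctan2(-v[0],v[1]));P=[onplane(c,p,.075,T) for p in((305,66),(307.5,292))];w=P[0]-P[1]
print(m,np.linalg.norm(v),yaw,np.degrees(np.arctan2(-w[0],w[1])))
print(delta(o,[m[0],m[1],.268],down(yaw)))
E
```

```text
[0.43502388 0.23827519 0.115     ] 0.11219252162905693 -3.873422763270158 -3.6919869459946493
(array([ 0.42,  0.03, 10.02]), array([ 0.0009, -0.0001,  0.0065]))
```

```bash
python3 -m jog '{"fingers":[-1,-1,-1,-1,-1,-1,-1,1,1,1,1,1,1,1,1,1,1,1],"dp":[[0.4,0,2],[0.4,0,4],[0.4,0,6],[0.4,0,8],[0.4,0,9.3],[0.4,0,10],[0.4,0,10],[0.4,0,10],[0.4,0,10],[0.4,0,10],[0.4,0,10],[0.4,0,10],[0.4,0,10],[0.4,0,10],[0.4,0,10],[0.4,0,10],[0.4,0,10],[0.4,0,10]],"rot":[[0,0,0.006],[0,0,0.006],[0,0,0.006],[0,0,0.006],[0,0,0.006],[0,0,0.006],[0,0,0.006],[0,0,0.006],[0,0,0.006],[0,0,0.006],[0,0,0.006],[0,0,0.006],[0,0,0.006],[0,0,0.006],[0,0,0.006],[0,0,0.006],[0,0,0.006],[0,0,0.006]]}' 40
python3 -m jog '{"fingers":[1,1,1,1,1,1,1,1,1,1,1,1,1,1,1,1,1,1,1,1],"dp":[[0,0.34,-0.31],[0,0.69,-0.61],[0,1.04,-0.91],[0,1.4,-1.21],[0,1.77,-1.49],[0,2.14,-1.77],[0,2.51,-2.05],[0,2.89,-2.32],[0,3.27,-2.58],[0,3.66,-2.83],[0,4.05,-3.08],[0,4.45,-3.32],[0,4.45,-3.32],[0,4.45,-3.32],[0,4.45,-3.32],[0,4.45,-3.32],[0,4.45,-3.32],[0,4.45,-3.32],[0,4.45,-3.32],[0,4.45,-3.32]],"rot":[[0.0175,0,0],[0.035,0,0],[0.0525,0,0],[0.07,0,0],[0.0875,0,0],[0.105,0,0],[0.1225,0,0],[0.14,0,0],[0.157,0,0],[0.1745,0,0],[0.192,0,0],[0.2095,0,0],[0.2095,0,0],[0.2095,0,0],[0.2095,0,0],[0.2095,0,0],[0.2095,0,0],[0.2095,0,0],[0.2095,0,0],[0.2095,0,0]]}' 40; python3 rd.py;python3 hm.py -3.8 .435 .238
python3 - <<'E'
# lowering rows in the tilted tool axes, tool turning back with the cover
import numpy as np
def f(th):
    t=np.radians(th);return np.array([-.18*np.cos(t)+.04*np.sin(t)+.155*np.sin(t),-(.18*np.sin(t)+.04*np.cos(t)+.155*np.cos(t))])*100
t=.2095;c,s=np.cos(t),np.sin(t)
for th in range(12,-1,-1):
    w=f(th)-f(12);print(th,round(c*w[0]+-s*w[1]*-1,2),round(-s*w[0]+c*w[1],2))
from h import *
# independent check by rotations
a,b=down(0,12),down(0);p=lambda th,Rt:R.from_euler("y",th,degrees=True).apply([-.18,0,.04])-Rt.apply([0,0,.155])
print(a.inv().apply(p(0,b)-p(12,a))*100)
E
```

```text
clock: 13.65
tcp_pos: [0.4352, 0.239, 0.2681]
ee_rot: [2.292, 2.146, 0.004]
wrist_force: [5.8, -0.7, 1.3]
opening: 0.097
finger_force: 39.0
clock: 15.65
tcp_pos: [0.4792, 0.2361, 0.3005]
ee_rot: [-2.177, -2.039, 0.211]
wrist_force: [6.5, 0.7, -4.3]
opening: 0.099
finger_force: 39.3
F [ 6.45  0.66 -4.27] M [ 0.053 -1.575 -0.117] tau [ -1.38 -42.9   -6.88  -9.88  -1.34   1.96   0.06] op 0.099 ff 39.3 clock 15.65 tcp [0.4792 0.2361 0.3005] q [-0.15  0.65 -0.5   1.81  0.21  0.93 -0.8 ]
torque lifting cover 0.692631736182666 F case [ 6.39344859  1.08269551 -4.26610476] bar rel hinge [-0.16761693  0.00106851  0.07576743] r 0.183946023258654 angle 11.795460099976754
12 0.0 0.0
11 -0.34 0.32
10 -0.67 0.64
9 -1.0 0.97
8 -1.32 1.3
7 -1.63 1.64
6 -1.94 1.99
5 -2.24 2.34
4 -2.54 2.7
3 -2.83 3.06
2 -3.11 3.42
1 -3.39 3.79
0 -3.66 4.17
[ 0.         -3.66093478  4.16853222]
```

The two lifting torques are too close to decide on: 0.91 N·m for the right cover and 0.69 for the left. Single readings are noisy, so I'll average here and take an unloaded baseline at the same tilt.

```bash
cat > avg.py <<'E'
import sys
from h import *
from cell import get_obs,capture
yaw=float(sys.argv[1]);hx=np.array([float(sys.argv[2]),float(sys.argv[3])]);n=int(sys.argv[4])
e=R.from_euler("z",yaw,degrees=True);h=np.r_[hx,.113]+e.apply([.18,0,-.04]);L=[];F=[]
for i in range(n):
    o=get_obs();L.append(np.r_[e.inv().apply(o["moment"]+np.cross(o["tcp_pos"]-h,o["wrist_force"])),o["joint_torque"]]);F.append(np.r_[e.inv().apply(o["wrist_force"]),e.inv().apply(o["moment"])]);capture("wrist")
L=np.array(L);print("T lift",-L[:,1].mean(),"sd",L[:,1].std(),"F,M case",np.mean(F,0).round(3),"sd",np.std(F,0).round(2),"tau",L[:,3:].mean(0).round(3),o["clock"])
E
python3 avg.py -3.8 .435 .238 16
```

```text
T lift 0.9107474800182491 sd 0.17897462377040718 F,M case [ 5.994  0.789 -4.956  0.138 -1.601 -0.089] sd [0.6  0.46 0.39 0.03 0.03 0.03] tau [ -1.385 -42.904  -6.881  -9.878  -1.344   1.964   0.055] 16.4
```

```bash
python3 -m jog '{"fingers":[1,1,1,1,1,1,1,1,1,1,1,1,1,1],"dp":[[0,-0.34,0.32],[0,-0.67,0.64],[0,-1.0,0.97],[0,-1.32,1.3],[0,-1.63,1.64],[0,-1.94,1.99],[0,-2.24,2.34],[0,-2.54,2.7],[0,-2.83,3.06],[0,-3.11,3.42],[0,-3.39,3.79],[0,-3.66,4.17],[0,-3.66,4.17],[0,-3.66,4.17]],"rot":[[-0.0175,0,0],[-0.035,0,0],[-0.0525,0,0],[-0.07,0,0],[-0.0875,0,0],[-0.105,0,0],[-0.1225,0,0],[-0.14,0,0],[-0.157,0,0],[-0.1745,0,0],[-0.192,0,0],[-0.2095,0,0],[-0.2095,0,0],[-0.2095,0,0]]}' 40; python3 rd.py; python3 hm.py -3.8 .435 .238
```

```text
clock: 17.85
tcp_pos: [0.4351, 0.239, 0.2682]
ee_rot: [2.291, 2.146, 0.005]
wrist_force: [7.8, -0.7, -2.0]
opening: 0.1
finger_force: 39.6
F [ 7.82 -0.75 -2.03] M [-0.129 -1.466 -0.06 ] tau [ -2.15 -38.41  -5.35  -7.13  -0.93   1.04   0.05] op 0.1 ff 39.6 clock 17.85 tcp [0.4351 0.239  0.2682] q [-0.3   0.6  -0.37  2.    0.38  0.6  -0.99]
torque lifting cover 0.30433670288058196 F case [ 7.84758819 -0.22841046 -2.02681215] bar rel hinge [-0.17943658  0.00114026  0.04018751] r 0.18388181129917724 angle 0.09511812891090225
```

```bash
python3 -m jog '{"fingers":[1,1,-1,-1,-1,-1,-1,-1,-1,-1,-1,-1,-1,-1],"dp":[[0,0,0.1],[0,0,0.1],[0,0,0.1],[0,0,0.1],[0,0,0.1],[0,0,0],[0,0,-1],[0,1.4,-1.21],[0,2.89,-2.32],[0,4.45,-3.32],[0,4.45,-3.32],[0,4.45,-3.32],[0,4.45,-3.32],[0,4.45,-3.32]],"rot":[[0,0,0],[0,0,0],[0,0,0],[0,0,0],[0,0,0],[0,0,0],[0,0,0],[0.07,0,0],[0.14,0,0],[0.2095,0,0],[0.2095,0,0],[0.2095,0,0],[0.2095,0,0],[0.2095,0,0]]}' 40; python3 rd.py; python3 avg.py -3.8 .435 .238 16
```

```text
clock: 19.25
tcp_pos: [0.4773, 0.2365, 0.3008]
ee_rot: [-2.173, -2.041, 0.216]
wrist_force: [-0.2, 0.1, -0.2]
opening: 1.001
finger_force: 0.0
F [-0.2   0.06 -0.18] M [ 0.008 -0.218  0.027] tau [  0.16 -41.02  -5.12 -12.01  -0.36   0.45  -0.  ] op 1.001 ff 0.0 clock 19.25 tcp [0.4773 0.2365 0.3008] q [-0.15  0.65 -0.51  1.81  0.21  0.93 -0.8 ]
T lift 0.21205533564860116 sd 0.15792677557551288 F,M case [-0.041 -0.066  0.116  0.006 -0.219  0.001] sd [0.61 0.37 0.46 0.03 0.03 0.02] tau [-6.0000e-03 -4.1098e+01 -5.1740e+00 -1.1978e+01 -3.6400e-01  4.5100e-01
 -1.0000e-03] 20.0
```

```bash
python3 - <<'E'
from h import *
from cell import get_obs
o=get_obs();print(delta(o,[.46,.23,.39],down(-3.8)),delta(o,[.463,0,.39],down(8.2)),delta(o,[.465,-.267,.39],down(8.2)),delta(o,[.4655,-.2665,.268],down(8.2)))
E
```

```text
(array([-0.74, -3.63, -8.33]), array([-2.095e-01,  1.000e-04,  1.300e-03])) (array([-23.67,  -1.87,  -8.71]), array([-0.2088, -0.0219, -0.2074])) (array([-5.03e+01,  2.00e-02, -9.11e+00]), array([-0.2088, -0.0219, -0.2074])) (array([-50.25,   2.6 ,   2.81]), array([-0.2088, -0.0219, -0.2074]))
```

```bash
python3 -m jog '{"fingers":[-1,-1,-1,-1,-1,-1,-1,-1,-1,-1,-1,-1,-1,-1,-1,-1,-1,-1],"dp":[[-0.7,-3.6,-8.3],[-0.7,-3.6,-8.3],[-23.7,-1.9,-8.7],[-23.7,-1.9,-8.7],[-23.7,-1.9,-8.7],[-23.7,-1.9,-8.7],[-23.7,-1.9,-8.7],[-50.3,0,-9.1],[-50.3,0,-9.1],[-50.3,0,-9.1],[-50.3,0,-9.1],[-50.3,0,-9.1],[-50.3,0,-9.1],[-50.3,0,-9.1],[-50.3,0,-9.1],[-50.25,2.6,2.8],[-50.25,2.6,2.8],[-50.25,2.6,2.8]],"rot":[[-0.209,0,0],[-0.209,0,0],[-0.2088,-0.0219,-0.2074],[-0.2088,-0.0219,-0.2074],[-0.2088,-0.0219,-0.2074],[-0.2088,-0.0219,-0.2074],[-0.2088,-0.0219,-0.2074],[-0.2088,-0.0219,-0.2074],[-0.2088,-0.0219,-0.2074],[-0.2088,-0.0219,-0.2074],[-0.2088,-0.0219,-0.2074],[-0.2088,-0.0219,-0.2074],[-0.2088,-0.0219,-0.2074],[-0.2088,-0.0219,-0.2074],[-0.2088,-0.0219,-0.2074],[-0.2088,-0.0219,-0.2074],[-0.2088,-0.0219,-0.2074],[-0.2088,-0.0219,-0.2074]]}' 40; python3 - <<'E'
from h import *
from cell import get_obs
print(delta(get_obs(),[.4655,-.2665,.268],down(8.2)))
E
```

```text
clock: 21.85
tcp_pos: [0.4647, -0.2631, 0.2649]
ee_rot: [-2.046, -2.374, 0.0]
wrist_force: [0.1, -1.0, 0.8]
opening: 1.001
finger_force: 0.0
(array([-0.35,  0.03, -0.31]), array([-0.0046, -0.0052,  0.005 ]))
```

Close on the bar with that small correction, then lift along the arc as before.

```bash
python3 -m jog '{"fingers":[-1,-1,1,1,1,1,1,1,1,1,1,1,1],"dp":[[-0.3,0,-0.25],[-0.3,0,-0.25],[-0.3,0,-0.25],[-0.3,0,-0.25],[-0.3,0,-0.25],[-0.3,0,-0.25],[-0.3,0,-0.25],[-0.3,0,-0.25],[-0.3,0,-0.25],[-0.3,0,-0.25],[-0.3,0,-0.25],[-0.3,0,-0.25],[-0.3,0,-0.25]],"rot":[[0,0,0.005],[0,0,0.005],[0,0,0.005],[0,0,0.005],[0,0,0.005],[0,0,0.005],[0,0,0.005],[0,0,0.005],[0,0,0.005],[0,0,0.005],[0,0,0.005],[0,0,0.005],[0,0,0.005]]}' 40
python3 -m jog '{"fingers":[1,1,1,1,1,1,1,1,1,1,1,1,1,1,1],"dp":[[0,0.34,-0.31],[0,0.69,-0.61],[0,1.04,-0.91],[0,1.4,-1.21],[0,1.77,-1.49],[0,2.14,-1.77],[0,2.51,-2.05],[0,2.89,-2.32],[0,3.27,-2.58],[0,3.66,-2.83],[0,4.05,-3.08],[0,4.45,-3.32],[0,4.45,-3.32],[0,4.45,-3.32],[0,4.45,-3.32]],"rot":[[0.0175,0,0],[0.035,0,0],[0.0525,0,0],[0.07,0,0],[0.0875,0,0],[0.105,0,0],[0.1225,0,0],[0.14,0,0],[0.157,0,0],[0.1745,0,0],[0.192,0,0],[0.2095,0,0],[0.2095,0,0],[0.2095,0,0],[0.2095,0,0]]}' 40; python3 hm.py 8.2 .465 -.267; python3 avg.py 8.2 .465 -.267 30
```

```text
clock: 23.15
tcp_pos: [0.4659, -0.2696, 0.271]
ee_rot: [2.063, 2.369, -0.001]
wrist_force: [-1.9, 0.9, 5.9]
opening: 0.101
finger_force: 39.2
clock: 24.65
tcp_pos: [0.5101, -0.2634, 0.3038]
ee_rot: [-1.967, -2.259, 0.237]
wrist_force: [1.8, -1.5, -6.3]
opening: 0.093
finger_force: 39.3
torque lifting cover 1.2749983224759274 F case [ 1.51801997 -1.74339012 -6.28237321] bar rel hinge [-0.16693851 -0.00268791  0.0791181 ] r 0.1847380320960147 angle 12.82913164829003
T lift 1.2732927991365033 sd 0.13750862606315895 F,M case [ 2.576 -2.09  -6.305 -0.421 -1.018  0.134] sd [0.88 0.56 0.46 0.03 0.15 0.03] tau [ 4.0000e-02 -4.7260e+01 -3.9070e+00 -1.2487e+01 -1.7200e-01  1.8570e+00
 -4.5000e-02] 26.1
```

```bash
python3 -m jog '{"fingers":[1,1,1,1,1,1,1],"dp":[[0,-0.34,0.32],[0,-0.67,0.64],[0,-1.0,0.97],[0,-1.32,1.3],[0,-1.32,1.3],[0,-1.32,1.3],[0,-1.32,1.3]],"rot":[[-0.0175,0,0],[-0.035,0,0],[-0.0525,0,0],[-0.07,0,0],[-0.07,0,0],[-0.07,0,0],[-0.07,0,0]]}' 40; python3 hm.py 8.2 .465 -.267; python3 avg.py 8.2 .465 -.267 20
```

```text
clock: 26.85
tcp_pos: [0.4945, -0.2656, 0.2939]
ee_rot: [-2.001, -2.298, 0.16]
wrist_force: [5.1, -2.3, -6.2]
opening: 0.102
finger_force: 39.5
torque lifting cover 1.032322095627265 F case [ 4.6907037  -2.97404282 -6.16487409] bar rel hinge [-0.17200826 -0.0026784   0.06738161] r 0.18473528227347857 angle 8.863197234466742
T lift 1.2057458865680841 sd 0.14959507054776572 F,M case [ 4.076 -2.375 -6.036 -0.498 -1.198  0.111] sd [0.59 0.55 0.5  0.03 0.03 0.03] tau [ 3.5300e-01 -4.5728e+01 -3.7430e+00 -1.1126e+01 -2.1700e-01  1.9940e+00
 -4.4000e-02] 27.8
```

The readings fit one pattern: the torque error follows the side strain, at about 0.048 m × Fx. Corrected, all four right-hand readings agree on about 0.93 N·m and the left gives about 0.41. That 2.3 ratio matches cooler versus blank, so the right cover is the heavier one. I'll lower it gently, then open it.

```bash
cat > arc.py <<'E'
import sys
from h import *
# rows from cover angle s to e (tool turning with the cover), in tool axes at angle s
p=lambda th:R.from_euler("y",th,degrees=True).apply([-.18,0,.04])-down(0,th).apply([0,0,.155])
s,e,n=float(sys.argv[1]),float(sys.argv[2]),int(sys.argv[3])
for th in np.linspace(s,e,n+1)[1:]:
    d=down(0,s).inv().apply(p(th)-p(s))*100;print(round(th,1),d[1:].round(2),round(np.radians(th-s),3))
E
python3 arc.py 8 0 8; echo; python3 arc.py 0 24 16
```

```text
7.0 [-0.34  0.32] -0.017
6.0 [-0.67  0.64] -0.035
5.0 [-1.    0.97] -0.052
4.0 [-1.32  1.3 ] -0.07
3.0 [-1.63  1.64] -0.087
2.0 [-1.94  1.99] -0.105
1.0 [-2.24  2.34] -0.122
0.0 [-2.54  2.69] -0.14

1.5 [ 0.52 -0.46] 0.026
3.0 [ 1.05 -0.92] 0.052
4.5 [ 1.59 -1.35] 0.079
6.0 [ 2.14 -1.77] 0.105
7.5 [ 2.7  -2.18] 0.131
9.0 [ 3.27 -2.58] 0.157
10.5 [ 3.86 -2.95] 0.183
12.0 [ 4.45 -3.32] 0.209
13.5 [ 5.05 -3.66] 0.236
15.0 [ 5.66 -3.99] 0.262
16.5 [ 6.28 -4.31] 0.288
18.0 [ 6.91 -4.61] 0.314
19.5 [ 7.54 -4.89] 0.34
21.0 [ 8.18 -5.16] 0.367
22.5 [ 8.83 -5.4 ] 0.393
24.0 [ 9.49 -5.64] 0.419
```

```bash
python3 -m jog '{"fingers":[1,1,1,1,1,1,1,1,1,1,1,1],"dp":[[0,-0.34,0.32],[0,-0.67,0.64],[0,-1.0,0.97],[0,-1.32,1.3],[0,-1.63,1.64],[0,-1.94,1.99],[0,-2.24,2.34],[0,-2.4,2.5],[0,-2.54,2.7],[0,-2.54,2.7],[0,-2.54,2.7],[0,-2.54,2.7]],"rot":[[-0.0175,0,0],[-0.035,0,0],[-0.0525,0,0],[-0.07,0,0],[-0.087,0,0],[-0.105,0,0],[-0.1225,0,0],[-0.131,0,0],[-0.1395,0,0],[-0.1395,0,0],[-0.1395,0,0],[-0.1395,0,0]]}' 40; python3 hm.py 8.2 .465 -.267
python3 -m jog '{"fingers":[1,1,1,1,1,1,1,1,1,1,1,1,1,1,1,1,1,1],"dp":[[0,0.52,-0.46],[0,1.05,-0.92],[0,1.59,-1.35],[0,2.14,-1.77],[0,2.7,-2.18],[0,3.27,-2.58],[0,3.86,-2.95],[0,4.45,-3.32],[0,5.05,-3.66],[0,5.66,-3.99],[0,6.28,-4.31],[0,6.91,-4.61],[0,7.54,-4.89],[0,8.18,-5.16],[0,8.83,-5.4],[0,9.49,-5.64],[0,9.49,-5.64],[0,9.49,-5.64]],"rot":[[0.026,0,0],[0.052,0,0],[0.079,0,0],[0.105,0,0],[0.131,0,0],[0.157,0,0],[0.183,0,0],[0.209,0,0],[0.236,0,0],[0.262,0,0],[0.288,0,0],[0.314,0,0],[0.34,0,0],[0.367,0,0],[0.393,0,0],[0.419,0,0],[0.419,0,0],[0.419,0,0]]}' 40; python3 rd.py; python3 hm.py 8.2 .465 -.267; python3 arc.py 24 45 14
```

```text
clock: 29.05
tcp_pos: [0.4658, -0.2696, 0.271]
ee_rot: [2.063, 2.369, -0.001]
wrist_force: [2.3, -1.4, 0.7]
opening: 0.097
finger_force: 40.2
torque lifting cover -0.02004709006074871 F case [ 2.07026747 -1.73766337  0.72454255] bar rel hinge [-0.17957296 -0.00271078  0.0430383 ] r 0.1846584486506855 angle 0.9490621742446315
clock: 30.85
tcp_pos: [0.5598, -0.2564, 0.3257]
ee_rot: [-1.859, -2.136, 0.453]
wrist_force: [3.4, -1.8, -7.9]
opening: 0.097
finger_force: 39.9
F [ 3.39 -1.81 -7.86] M [-0.25  -1.906  0.3  ] tau [-3.000e-01 -5.252e+01 -3.560e+00 -1.349e+01 -1.200e-01  3.330e+00
 -3.000e-02] op 0.097 ff 39.9 clock 30.85 tcp [ 0.5598 -0.2564  0.3257] q [ 0.54  0.74 -0.33  1.48  0.38  1.37  0.23]
torque lifting cover 1.7334378756984163 F case [ 3.09692254 -2.27980881 -7.85618917] bar rel hinge [-0.14771705 -0.00269189  0.11112729] r 0.18485021648496186 angle 24.425276252670102
25.5 [ 0.52 -0.46] 0.026
27.0 [ 1.05 -0.92] 0.052
28.5 [ 1.59 -1.35] 0.079
30.0 [ 2.14 -1.77] 0.105
31.5 [ 2.7  -2.18] 0.131
33.0 [ 3.27 -2.58] 0.157
34.5 [ 3.86 -2.95] 0.183
36.0 [ 4.45 -3.32] 0.209
37.5 [ 5.05 -3.66] 0.236
39.0 [ 5.66 -3.99] 0.262
40.5 [ 6.28 -4.31] 0.288
42.0 [ 6.91 -4.61] 0.314
43.5 [ 7.54 -4.89] 0.34
45.0 [ 8.18 -5.16] 0.367
```

Joint 6 is at 1.37 and would reach its 1.98 limit if the tool turned all the way to 45°. So I'll tilt the tool only to 34° and let the round bar turn in the pads for the rest.

```bash
python3 - <<'E'
from h import *
p=lambda th,a:R.from_euler("y",th,degrees=True).apply([-.18,0,.04])-down(0,a).apply([0,0,.158])
for k in range(1,15):
    f=k/14;th,a=24+21*f,24+10*f;d=down(0,24).inv().apply(p(th,a)-p(24,24))*100;print(round(th,1),d[1:].round(2),round(np.radians(a-24),3))
E
```

```text
25.5 [ 0.31 -0.47] 0.012
27.0 [ 0.63 -0.93] 0.025
28.5 [ 0.96 -1.39] 0.037
30.0 [ 1.3  -1.84] 0.05
31.5 [ 1.66 -2.28] 0.062
33.0 [ 2.03 -2.72] 0.075
34.5 [ 2.41 -3.15] 0.087
36.0 [ 2.8  -3.58] 0.1
37.5 [ 3.2  -3.99] 0.112
39.0 [ 3.61 -4.4 ] 0.125
40.5 [ 4.04 -4.8 ] 0.137
42.0 [ 4.47 -5.19] 0.15
43.5 [ 4.92 -5.57] 0.162
45.0 [ 5.37 -5.94] 0.175
```

```bash
python3 -m jog '{"fingers":[1,1,1,1,1,1,1,1,1,1,1,1,1,1,1,1,1],"dp":[[0,0.31,-0.47],[0,0.63,-0.93],[0,0.96,-1.39],[0,1.3,-1.84],[0,1.66,-2.28],[0,2.03,-2.72],[0,2.41,-3.15],[0,2.8,-3.58],[0,3.2,-3.99],[0,3.61,-4.4],[0,4.04,-4.8],[0,4.47,-5.19],[0,4.92,-5.57],[0,5.37,-5.94],[0,5.37,-5.94],[0,5.37,-5.94],[0,5.37,-5.94]],"rot":[[0.012,0,0],[0.025,0,0],[0.037,0,0],[0.05,0,0],[0.062,0,0],[0.075,0,0],[0.087,0,0],[0.1,0,0],[0.112,0,0],[0.125,0,0],[0.137,0,0],[0.15,0,0],[0.162,0,0],[0.175,0,0],[0.175,0,0],[0.175,0,0],[0.175,0,0]]}' 40; python3 rd.py; python3 hm.py 8.2 .465 -.267; sed -i 's/T lift/T/' avg.py
python3 - <<'E'
from cell import capture
import cv2,numpy as np,pickle
a,b=capture("side"),capture("top");pickle.dump((a,b),open("end.pkl","wb"))
cv2.imwrite("pics/end.png",np.hstack([cv2.resize(a["color"][100:340,200:460],(400,369)),cv2.resize(b["color"][140:340,200:500],(400,369))]))
E
```

```text
clock: 32.55
tcp_pos: [0.6325, -0.2461, 0.3596]
ee_rot: [-1.763, -2.025, 0.618]
wrist_force: [3.3, -0.4, -11.0]
opening: 0.099
finger_force: 39.2
F [  3.27  -0.38 -11.04] M [ 0.251 -2.258  0.088] tau [ 5.400e-01 -6.083e+01 -2.290e+00 -1.663e+01  8.300e-01  4.100e+00
 -5.000e-02] op 0.099 ff 39.2 clock 32.55 tcp [ 0.6325 -0.2461  0.3596] q [ 0.43  0.85 -0.29  1.17  0.39  1.73  0.25]
torque lifting cover 1.484355152221562 F case [  3.1784472   -0.84552351 -11.04328924] bar rel hinge [-0.09790474 -0.00268599  0.15809035] r 0.18595133116015589 angle 45.70141858649047
```

View pics/end.png

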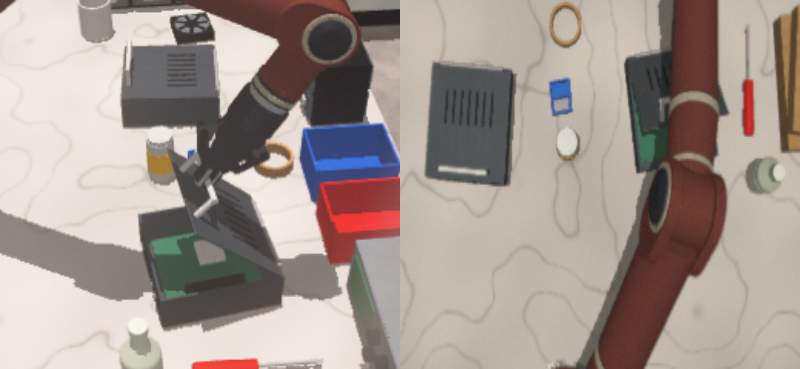

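The end views show the left cover shut and the bystanders in place. The right cover is held open at about 45° with its bar in the pads: r is 184.7 mm, and the angle is about 45° allowing for the 3 mm grip offset. The holding torque again fits the cooler. I'll hold still briefly, then hand in.

```bash
python3 -m jog '{"fingers":[1,1,1,1,1],"dp":[[0,0,0],[0,0,0],[0,0,0],[0,0,0],[0,0,0]],"rot":[[0,0,0],[0,0,0],[0,0,0],[0,0,0],[0,0,0]]}' 60; python3 hm.py 8.2 .465 -.267; python3 -c "
from cell import get_obs,sign_off
print(abs(get_obs()['joint_vel']).max());print(sign_off())"
```

```text
clock: 33.15
tcp_pos: [0.6324, -0.2461, 0.3595]
ee_rot: [-1.762, -2.025, 0.619]
wrist_force: [2.3, 0.8, -11.9]
opening: 0.091
finger_force: 58.3
torque lifting cover 1.75033763434296 F case [  2.35701226   0.49440886 -11.92306992] bar rel hinge [-0.09802882 -0.00268962  0.15802791] r 0.18596362247020243 angle 45.65878984460211
0.0011610829522224393
the job is handed in; nothing more can be done
None
```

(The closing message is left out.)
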